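# Find the loose pin in the pin tin and put it through the gate lug

### The job

Five look-alike pins stand in the deep blue tin; four are welded to its floor and one is loose. Feel them over to find the loose one, take it out of the tin and put it foot first down through both eyes of the red gate lug until it stands on the stop underneath, then let go. Leave everything else on the bench where it is.

Things in the scene. Friction and masses are not known exactly. Their poses are not given: they have to be found in the camera images.
- tin: Fixed deep blue steel box, open on top; outer 166 mm (its x) by 300 mm (its y) by 75 mm high, walls and floor 4 mm. Origin: centre of its underside; z up. Five alike pins stand upright on its floor in a row along its y, 52 mm apart. Four are welded to the floor and do not give at all; one, at any of the five places, merely stands there and lifts straight out.
- place1 (a point): Centre of the head of the pin at place 1, 66 mm over the bench, 9 mm below the tin's rim; walls 79 mm away along the tin's x. This point belongs to the tin and does not move with the pin. Every pin: upright steel shaft 12 mm across, 50 mm long, foot tapered to 7 mm over the last 3 mm; on it a brass-coloured round head 22 mm across, 24 mm tall; 74 mm in all, about 110 g.
- place2 (a point): The same at place 2, 52 mm along the tin's +y from place 1. Round the foot of every pin is a dark collar fixed to the floor, 25 mm across outside, 15 mm inside, 12 mm high, which hides the foot: by eye all five pins look the same.
- place3 (a point): The same at place 3, 104 mm along the tin's +y from place 1.
- place4 (a point): The same at place 4, 156 mm along the tin's +y from place 1.
- place5 (a point): The same at place 5, 208 mm along the tin's +y from place 1.
- eye (a point): Centre of the hole of the gate lug's upper red eye plate, at the plate's top face, 44 mm over the bench; z up, x towards the tube. Hole 15 mm across, mouth chamfered; plate 70 x 70 mm, 10 mm thick. A 12 mm web as high as this plate stands at its +x edge; behind it a black 40 mm square tube lies on the bench, to 177 mm from the hole. All fixed.
- stop: Fixed dark steel disc straight below the eye; origin at bench level, top 8 mm over the bench (36 mm below the eye point). Just above it is the lug's second red plate, 8 mm thick, top 16 mm over the bench, with an equal 15 mm hole. A pin put through both holes stands on the disc by its foot, the underside of its head then 14 mm above the upper plate.
- spray_can: Bystander, to be left alone: yellow spray can, 60 mm across, 170 mm tall.
- jar: Bystander, to be left alone: amber screw-top jar, 66 mm across, 100 mm tall.
- hammer: Bystander, to be left alone: hammer lying on the bench.
- wire_brush: Bystander, to be left alone: brush lying on the bench.
- tube_offcut: Bystander, to be left alone: black square-tube offcut, 90 x 40 x 40 mm.
- mug: Bystander, to be left alone: white mug, 80 mm across, 85 mm tall.
There are look-alikes about, which are no part of the job. What is shaped like the part that bears eye but turquoise or white is not meant.

How it is judged:
By the outcome, as a careful person would: the job done as asked, in the order asked, and still so for the second after the job is handed in, with the robot touching nothing.
It also fails if it takes over 61 s, if anything falls off the work surface, if the arm or the gripper's body presses on something with over 40 N, if the wrist force passes 120 N, or if a joint passes its speed limit or range.

### The arm

A 6-joint arm with a two-finger parallel gripper is mounted at the origin on the work surface. World frame = base frame: x ahead of the robot, y to its left, z up, the work surface at z = 0. Lengths are in m, angles in rad, forces in N, time in s.
With the tool pointing down it reaches from about 0.325 to 0.9 m from the base axis. Payload 6.1 kg.
Tool frame: the origin (TCP) lies between the finger pads; the fingertips stand 19 mm ahead of it and the grasp point (between the pads) is the TCP; z points along the fingers, y is the line along which they close (so a half turn about z gives the same grasp; the last joint's range is limited). The gripper opens to 85 mm and grips with 20 to 120 N. Pads are 22 mm wide; open, the fingers measure 114 mm over their backs; the gripper's body (76 mm by 85 mm) begins 54 mm behind the grasp point. The pads swing forward as they close: fully open they stand 13 mm farther back than shut.
Start: joints at [1.173, 0.22, 1.526, -0, 1.395, -0.126], TCP at [0.168, 0.602, 0.25] pointing down, gripper open.
Joint ranges: [-2.98, 2.98], [-0.91, 2.08], [0.09, 2.57], [-1.24, 4.39], [0.2, 2.65], [-2.68, 2.68]. Speed limits (rad/s): [2.57, 2.57, 3.01, 3.14, 3.14, 3.14].

### API

Orientations are given as a unit quaternion [x, y, z, w].
In Python, from plant import telemetry, cams, arm gives the robot as it stands.
- The arm moves only by the tool drive_tool, never from a script. Its argument "plan" is a list of rows, each a list of 2 entries, a list of its own where there are three numbers: the shift along the tool's x, y, z in cm, then the turn, a rotation vector about the tool's x, y, z in degrees. In form: [[[tx, ty, tz], [rx, ry, rz]], ...]. A call has 1 to 10 rows; each row shifts and turns the commanded pose from where the row before left it, along the tool's axes as they then stand; what a row does not reach is not made up. A row lasts 1/12 s, in which the tool goes at most 41.7 mm and 7.16 degrees, less where a joint would pass 70% of its speed; a pose out of reach is approached as far as the arm can. A call with a gripper value outside its range is refused whole. "jaw" is the closure in counts, from 0 (fully open) to 255 (shut), set as the call begins (left out, the last holds). The fingers move at their own pace and stop on an object; "squeeze" is the grip in N (left out, the last holds). Time passes only in rows, so rows that do not move let the fingers close. It gives the time, the measured TCP pose, the force, the opening and the grip force at its end, in the units of the state.
- telemetry.get_obs(): the state, without advancing time (a new reading comes with each control period).
- cams.read_camera(name): name is "scene" or "top" or "wrist"; returns a dict with "color" (384x512x3 uint8, red, green, blue), "fov_y" (degrees; the focal length in pixels is half the picture's height over the tangent of half this angle, whatever the lens; pixels are square), "cx", "cy" (the principal point, pixels), "R" (3x3) and "t" (3): a world point X has camera coordinates R X + t; the wrist camera has in their place "T_tool_cam" (4x4, takes a point from camera to tool coordinates, whose origin is the TCP and whose axes are the flange's). Camera axes: x right, y down, z forward; pixel columns grow to the right and rows downward; lengths in m; the calibration is good to about 2 mm. A picture is of the moment at which its call begins: read the wrist's pose just before it. There is no depth.
- arm.hand_in(): hands the job in; it is judged then, once.
The state is a dict: "t": time; "joint_positions": joint angles; "qvel": joint speeds; "joint_torque": joint torques, N m; "position": TCP position; "tcp_rot": TCP orientation; "ft_force": force on the tool from outside, world axes, zero at the start; "ft_torque": the same for the moment, N m; "width": finger opening in m; "gripper_force": force on a finger pad.
Only numpy, scipy, OpenCV 4.12 (cv2) and the standard library are available. Lean on these libraries where they do the work, as an engineer would, in place of code of your own. Each camera call takes 0.05 s, during which the arm holds its last target. There are 200 camera calls.

## Working session

There is one attempt and no reset: what is moved stays moved. The work goes in short steps, Python scripts to look and compute and a tool call to move; the robot and the scene stay as the last step left them, time stands still between calls to the robot, and variables do not carry over. Pictures are saved under pics/ and viewed, at most 10 in all, crops included, and the job is handed in when it is done.

Besides the shell and the picture viewer there is one more tool, called after "Call:" as name(argument=value, ...) on one line, values as JSON. drive_tool: Moves the arm, as the interface text tells. Its arguments: {"type":"object","properties":{"plan":{"type":"array"},"jaw":{"type":"number"},"squeeze":{"type":"number"}},"required":["plan"]}

```bash
mkdir -p pics; ls; cat > h.py <<'E'
import numpy as np, cv2
from plant import telemetry, cams, arm
def get(n):
    o=telemetry.get_obs(); c=cams.read_camera(n); c['obs']=o; return c
def save(n,img): cv2.imwrite('pics/'+n+'.png',cv2.cvtColor(img,cv2.COLOR_RGB2BGR))
E
python3 - <<'E'
from h import *
import pickle
d={n:get(n) for n in("scene","top","wrist")}
pickle.dump(d,open('d0.pkl','wb'))
a=np.hstack([d['top']['color'],d['scene']['color']])
save('a',d['top']['color']);save('b',d['scene']['color'])
for n in d:print(n,{k:(np.round(v,4).tolist()) for k,v in d[n].items() if k not in('color','obs')})
print(d['wrist']['obs'])
E
```

```text
pics
scene {'fov_y': 45.3436, 'cx': 255.3939, 'cy': 194.4203, 'R': [[-0.3858, 0.9225, 0.0155], [0.762, 0.328, -0.5583], [-0.5201, -0.2036, -0.8295]], 't': [0.2186, -0.3178, 2.1326]}
top {'fov_y': 42.8341, 'cx': 244.242, 'cy': 195.7825, 'R': [[-0.0022, -1.0, 0.0056], [-0.9852, 0.0012, -0.1716], [0.1716, -0.0059, -0.9852]], 't': [-0.0147, 0.4927, 1.4398]}
wrist {'fov_y': 65.1468, 'cx': 252.2032, 'cy': 186.8838, 'T_tool_cam': [[-0.0002, -0.9643, -0.2648, 0.0677], [1.0, -0.0003, 0.0003, -0.0006], [-0.0003, -0.2648, 0.9643, -0.1231], [0.0, 0.0, 0.0, 1.0]]}
{'t': 0.1, 'joint_positions': array([ 1.17290968e+00,  2.21165435e-01,  1.52751188e+00,  4.86042465e-06,
        1.39470864e+00, -1.26100518e-01]), 'qvel': array([-2.66572322e-05, -1.63229582e-03, -2.15943429e-03,  1.30235224e-04,
       -2.32275259e-05,  2.35957515e-03]), 'joint_torque': array([ 5.36794978e-04, -4.98245895e+01, -3.90549910e+01, -8.00524276e-05,
        5.71514698e-03,  1.28817584e-05]), 'position': array([0.16758181, 0.60157321, 0.24928932]), 'tcp_rot': array([ 1.35475566e-01,  9.90780282e-01, -8.65431253e-04, -2.34548513e-04]), 'ft_force': array([-0.47521095, -1.79065401, -0.26071533]), 'ft_torque': array([-0.02034109,  0.00486201,  0.00600344]), 'gripper_force': 0.0, 'width': 0.08569743906939664}
```

View pics/a.png

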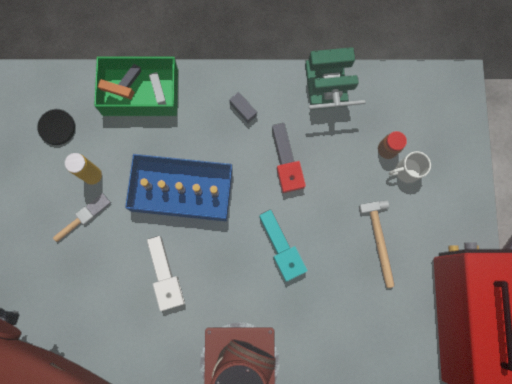

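View pics/b.png

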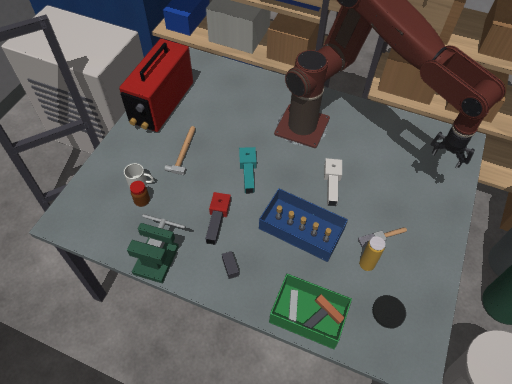

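Top view: five brass pins at about (145..214, 183..190) in the deep blue tin. Of the lug candidates, the red one (291,177) is the one meant; turquoise (290,264) and white (168,294) are look-alikes by colour. The green tin holds no pins.

```bash
cat >> h.py <<'E'
def cast(c,u,v,z):
    f=c['color'].shape[0]/2/np.tan(np.radians(c['fov_y']/2))
    d=np.array([(u-c['cx'])/f,(v-c['cy'])/f,1.])
    if 'T_tool_cam' in c:
        from scipy.spatial.transform import Rotation as R
        T=c['T_tool_cam'];Rw=R.from_quat(c['obs']['tcp_rot']).as_matrix()
        o=Rw@T[:3,3]+c['obs']['position'];d=Rw@T[:3,:3]@d
    else:
        o=-c['R'].T@c['t'];d=c['R'].T@d
    return o+d*(z-o[2])/d[2]
def blobs(c,lo,hi,box=None,amin=8):
    m=cv2.inRange(cv2.cvtColor(c['color'],cv2.COLOR_RGB2HSV),np.array(lo),np.array(hi))
    if box:
        k=np.zeros_like(m);k[box[1]:box[3],box[0]:box[2]]=1;m=m*k
    n,l,s,ce=cv2.connectedComponentsWithStats(m)
    return [(ce[i].round(2),s[i,4],s[i,:4].tolist()) for i in range(1,n) if s[i,4]>=amin]
E
python3 - <<'E'
from h import *
import pickle
d=pickle.load(open('d0.pkl','rb'))
for n,b in(('top',(125,155,235,220)),('scene',(258,190,348,260))):
    c=d[n]
    for p in blobs(c,(8,90,90),(28,255,255),b): print(n,p,cast(c,*p[0],.066).round(4))
for n,b in(('top',(270,155,310,195)),('scene',(200,185,240,220))):
    c=d[n]
    x0,y0,x1,y1=b
    m=cv2.inRange(cv2.cvtColor(c['color'],cv2.COLOR_RGB2HSV),np.array((0,150,60)),np.array((10,255,255)))[y0:y1,x0:x1]
    cs,h=cv2.findContours(m,cv2.RETR_CCOMP,cv2.CHAIN_APPROX_NONE)
    for q in cs:
        if len(q)<4: continue
        M,A=cv2.minAreaRect(q)[0],cv2.minAreaRect(q)
        print(n,len(q),M[0]+x0,M[1]+y0,A[1:],cast(c,M[0]+x0,M[1]+y0,.044).round(4))
c=d['top']
print('tube end',cast(c,283,125,.04).round(3))
crop=c['color'][150:230,120:320]; save('c',cv2.resize(crop,None,fx=4,fy=4,interpolation=cv2.INTER_CUBIC))
E
```

```text
top (array([144.05, 182.08]), np.int32(40), [141, 179, 7, 7]) [0.5306 0.2842 0.066 ]
top (array([161.31, 183.97]), np.int32(36), [158, 181, 7, 7]) [0.5248 0.2325 0.066 ]
top (array([178.61, 185.86]), np.int32(36), [176, 183, 6, 7]) [0.519  0.1807 0.066 ]
top (array([196.03, 187.69]), np.int32(36), [193, 185, 7, 7]) [0.5133 0.1286 0.066 ]
top (array([213.43, 189.23]), np.int32(35), [211, 186, 6, 7]) [0.5086 0.0766 0.066 ]
scene (array([278.86, 208.9 ]), np.int32(29), [277, 206, 5, 7]) [0.508  0.0739 0.066 ]
scene (array([290.8, 214. ]), np.int32(30), [289, 211, 5, 7]) [0.5115 0.125  0.066 ]
scene (array([302.87, 220.03]), np.int32(31), [301, 217, 5, 7]) [0.5187 0.1772 0.066 ]
scene (array([315.09, 225.67]), np.int32(33), [313, 222, 6, 8]) [0.5239 0.2286 0.066 ]
scene (array([327.64, 231.33]), np.int32(33), [325, 228, 6, 8]) [0.5287 0.2805 0.066 ]
top 87 290.7467803955078 176.03647994995117 ((26.08047103881836, 21.54071044921875), 76.60750579833984) [ 0.5534 -0.1574  0.044 ]
top 16 291.50000190734863 177.50000190734863 ((5.656853675842285, 5.656853675842285), 45.0) [ 0.5488 -0.1596  0.044 ]
scene 78 219.1609764099121 203.74878120422363 ((18.08934783935547, 22.349769592285156), 12.094757080078125) [ 0.566  -0.1577  0.044 ]
tube end [ 0.717 -0.137  0.04 ]
```

View pics/c.png

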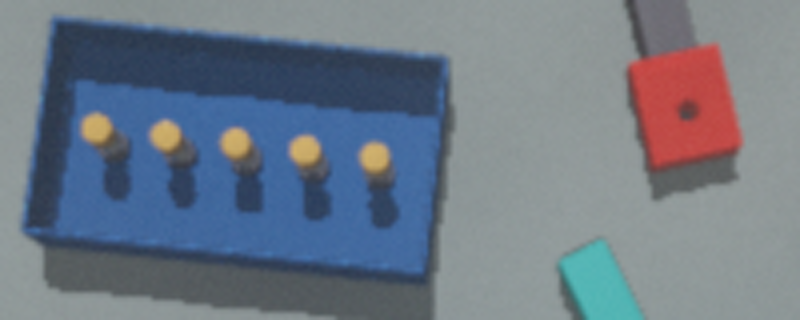

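Call:
drive_tool(plan=[[[0,0,0],[0,0,7]],[[0,0,0],[0,0,7]],[[0,0,0],[0,0,7]],[[0,0,0],[0,0,7]],[[0,0,0],[0,0,7]],[[0,0,0],[0,0,7]],[[0,0,0],[0,0,7]],[[0,0,0],[0,0,7]],[[0,0,0],[0,0,7]],[[0,0,0],[0,0,7]]], jaw=90, squeeze=25)

```text
t: 0.98
position: [0.1677, 0.6018, 0.2498]
tcp_rot: [0.681, 0.732, -0.0, 0.0]
ft_force: [-0.4, -0.1, 0.5]
width: 0.0548
gripper_force: 0.0
```

```bash
cat >> h.py <<'E'
from scipy.spatial.transform import Rotation as Rot
def delta(target, head=None):
    o=telemetry.get_obs(); M=Rot.from_quat(o['tcp_rot']).as_matrix()
    h=np.degrees(np.arctan2(M[1,1],M[0,1]))
    print('pos',o['position'].round(4),'head',h.round(2),'zaxis',M[:,2].round(4),'w',round(o['width'],4),'F',o['ft_force'].round(1),'t',o['t'])
    print('shift cm',(100*M.T@(np.array(target)-o['position'])).round(2), 'turn z' , None if head is None else round(h-head,2))
E
python3 -c "
from h import *
delta([.5297,.2824,.25],-6.1)"
```

```text
pos [0.1677 0.6018 0.2498] head 4.08 zaxis [-3.e-04 -8.e-04 -1.e+00] w 0.0548 F [-0.4 -0.1  0.5] t 0.9833
shift cm [-3.444e+01  3.384e+01 -1.000e-02] turn z 10.18
```

Call:
drive_tool(plan=[[[0,0,0],[0,0,5.1]],[[0,0,0],[0,0,5.1]],[[-2.33,3.28,0],[0,0,0]],[[-2.33,3.28,0],[0,0,0]],[[-2.33,3.28,0],[0,0,0]],[[-2.33,3.28,0],[0,0,0]],[[-2.33,3.28,0],[0,0,0]],[[-2.33,3.28,0],[0,0,0]],[[-2.33,3.28,0],[0,0,0]],[[-2.33,3.28,0],[0,0,0]]])

```text
t: 1.82
position: [0.4111, 0.3886, 0.2501]
tcp_rot: [0.742, 0.671, -0.0, -0.0]
ft_force: [0.8, 0.0, -0.9]
width: 0.0552
gripper_force: 0.0
```

Call:
drive_tool(plan=[[[-2.33,3.28,0],[0,0,0]],[[-2.33,3.28,0],[0,0,0]],[[-2.33,3.28,0],[0,0,0]],[[-2.33,3.28,0],[0,0,0]],[[0,0,2],[0,0,0]],[[0,0,2],[0,0,0]],[[0,0,2],[0,0,0]],[[0,0,0],[0,0,0]],[[0,0,0],[0,0,0]],[[0,0,0],[0,0,0]]])

```text
t: 2.65
position: [0.5316, 0.2846, 0.1913]
tcp_rot: [0.742, 0.671, 0.0, 0.0]
ft_force: [-0.4, 0.3, 0.1]
width: 0.0552
gripper_force: 0.0
```

```bash
python3 - <<'E'
from h import *
delta([.5297,.2824,.25],-6.1)
c=get('wrist');save('d',c['color'])
for p in blobs(c,(8,90,90),(28,255,255),None,60): print(p,cast(c,*p[0],.078).round(4))
E
```

```text
pos [0.5316 0.2846 0.1913] head -5.75 zaxis [ 9.e-04  3.e-04 -1.e+00] w 0.0552 F [-0.4  0.3  0.1] t 2.65
shift cm [-0.24 -0.16 -5.87] turn z 0.35
(array([269.27,   4.98]), np.int32(470), [245, 0, 50, 14]) [0.5562 0.4165 0.078 ]
(array([248.8, 187.8]), np.int32(585), [237, 173, 25, 30]) [0.5282 0.2859 0.078 ]
(array([248.47, 243.61]), np.int32(620), [237, 228, 24, 32]) [0.5228 0.2363 0.078 ]
(array([248.31, 293.78]), np.int32(640), [237, 277, 23, 34]) [0.5175 0.1871 0.078 ]
```

View pics/d.png

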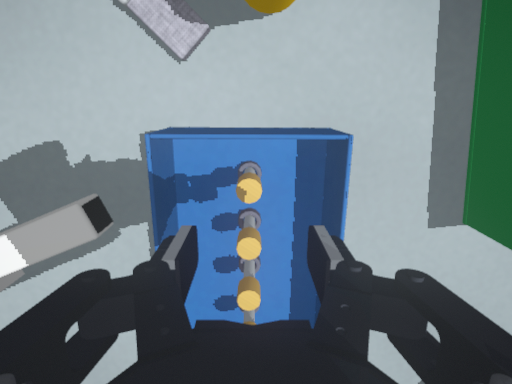

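The wrist view shows pin A's head top near (249,191), between the jaw lines at (180..330), in line with the row; the positions agree with the top and scene views to about 2 mm. Descending on pin A.

Call:
drive_tool(plan=[[[-0.24,-0.24,3],[0,0,0.3]],[[0,0,3],[0,0,0]],[[0,0,3],[0,0,0]],[[0,0,2],[0,0,0]],[[0,0,1.4],[0,0,0]],[[0,0,0],[0,0,0]],[[0,0,0],[0,0,0]]])

```text
t: 3.28
position: [0.5291, 0.2825, 0.0671]
tcp_rot: [0.743, 0.669, 0.0, 0.0]
ft_force: [-0.4, -0.6, 0.2]
width: 0.0553
gripper_force: 0.0
```

Call:
drive_tool(plan=[[[0,0,0],[0,0,0]],[[0,0,0],[0,0,0]],[[0,0,0],[0,0,0]],[[0,0,0],[0,0,0]],[[0,0,0],[0,0,0]],[[0,0,0],[0,0,0]]], jaw=220, squeeze=25)

```text
t: 3.78
position: [0.5286, 0.2829, 0.0685]
tcp_rot: [0.744, 0.669, 0.0, -0.0]
ft_force: [-6.7, -0.1, 8.1]
width: 0.0212
gripper_force: 25.2
```

Call:
drive_tool(plan=[[[0,0,-0.2],[0,0,0]],[[0,0,-0.2],[0,0,0]],[[0,0,0],[0,0,0]]])

```text
t: 4.03
position: [0.5284, 0.2829, 0.0686]
tcp_rot: [0.744, 0.669, 0.001, -0.0]
ft_force: [6.5, 7.5, -18.7]
width: 0.0212
gripper_force: 27.0
```

Pin A did not give (−19 N at zero rise), so it is welded. Opening and sliding along the row to B.

Call:
drive_tool(plan=[[[0,0,0.2],[0,0,0]],[[0,0,0.2],[0,0,0]],[[0,0,0],[0,0,0]],[[0,0,0],[0,0,0]],[[-2.6,0,0],[0,0,0]],[[-2.6,0,0],[0,0,0]],[[0,0,0],[0,0,0]],[[0,0,0],[0,0,0]]], jaw=90)

```text
t: 4.7
position: [0.5235, 0.2296, 0.0669]
tcp_rot: [0.744, 0.668, 0.0, 0.0]
ft_force: [-0.7, 0.8, -0.8]
width: 0.0549
gripper_force: 0.0
```

Call:
drive_tool(plan=[[[0,0,0],[0,0,0]],[[0,0,0],[0,0,0]],[[0,0,0],[0,0,0]],[[0,0,0],[0,0,0]],[[0,0,0],[0,0,0]],[[0,0,0],[0,0,0]]], jaw=220)

```text
t: 5.2
position: [0.523, 0.2313, 0.0667]
tcp_rot: [0.743, 0.669, 0.0, -0.0]
ft_force: [-2.5, 1.7, 4.9]
width: 0.0211
gripper_force: 24.8
```

Call:
drive_tool(plan=[[[0,0,-0.2],[0,0,0]],[[0,0,-0.2],[0,0,0]],[[0,0,0],[0,0,0]]])

```text
t: 5.45
position: [0.5229, 0.2311, 0.0672]
tcp_rot: [0.744, 0.669, 0.001, -0.0]
ft_force: [9.7, 6.9, -22.3]
width: 0.0212
gripper_force: 27.1
```

B welded too. On to C.

Call:
drive_tool(plan=[[[0,0,0.2],[0,0,0]],[[0,0,0.2],[0,0,0]],[[0,0,0],[0,0,0]],[[0,0,0],[0,0,0]],[[-2.6,0,0],[0,0,0]],[[-2.6,0,0],[0,0,0]],[[0,0,0],[0,0,0]],[[0,0,0],[0,0,0]]], jaw=90)

```text
t: 6.12
position: [0.5179, 0.1779, 0.0668]
tcp_rot: [0.744, 0.668, 0.0, 0.0]
ft_force: [0.8, 0.6, 0.0]
width: 0.0552
gripper_force: 0.0
```

Call:
drive_tool(plan=[[[0,0,0],[0,0,0]],[[0,0,0],[0,0,0]],[[0,0,0],[0,0,0]],[[0,0,0],[0,0,0]],[[0,0,0],[0,0,0]],[[0,0,0],[0,0,0]]], jaw=220)

```text
t: 6.62
position: [0.5176, 0.1795, 0.0667]
tcp_rot: [0.743, 0.669, 0.0, -0.0]
ft_force: [-3.7, 1.7, 4.3]
width: 0.0212
gripper_force: 24.7
```

Call:
drive_tool(plan=[[[0,0,-0.2],[0,0,0]],[[0,0,-0.2],[0,0,0]],[[0,0,0],[0,0,0]]])

```text
t: 6.87
position: [0.5174, 0.1793, 0.0672]
tcp_rot: [0.744, 0.669, 0.001, -0.0]
ft_force: [11.1, 6.7, -24.3]
width: 0.0214
gripper_force: 27.1
```

C welded. On to D.

Call:
drive_tool(plan=[[[0,0,0.2],[0,0,0]],[[0,0,0.2],[0,0,0]],[[0,0,0],[0,0,0]],[[0,0,0],[0,0,0]],[[-2.6,0,0],[0,0,0]],[[-2.6,0,0],[0,0,0]],[[0,0,0],[0,0,0]],[[0,0,0],[0,0,0]]], jaw=90)

```text
t: 7.53
position: [0.5124, 0.1262, 0.0668]
tcp_rot: [0.744, 0.668, 0.0, 0.0]
ft_force: [1.2, -0.1, 0.1]
width: 0.0551
gripper_force: 0.0
```

Call:
drive_tool(plan=[[[0,0,0],[0,0,0]],[[0,0,0],[0,0,0]],[[0,0,0],[0,0,0]],[[0,0,0],[0,0,0]],[[0,0,0],[0,0,0]],[[0,0,0],[0,0,0]]], jaw=220)

```text
t: 8.03
position: [0.5123, 0.1275, 0.0666]
tcp_rot: [0.743, 0.669, 0.0, 0.0]
ft_force: [-0.8, 1.3, 2.9]
width: 0.0213
gripper_force: 24.4
```

Call:
drive_tool(plan=[[[0,0,-0.2],[0,0,0]],[[0,0,-0.2],[0,0,0]],[[0,0,0],[0,0,0]]])

```text
t: 8.28
position: [0.5121, 0.127, 0.0704]
tcp_rot: [0.744, 0.669, -0.0, 0.0]
ft_force: [0.1, -0.1, -1.0]
width: 0.0211
gripper_force: 24.5
```

D is loose (rose 4 mm at about −1 N). Gripping harder, lifting out, and carrying it past the red lug for a look at the hole.

Call:
drive_tool(plan=[[[0,0,0],[0,0,0]],[[0,0,0],[0,0,0]],[[0,0,-1],[0,0,0]],[[0,0,-2],[0,0,0]],[[0,0,-2.5],[0,0,0]],[[0,0,-2.5],[0,0,0]],[[0,0,-2.5],[0,0,0]],[[0,0,-2.5],[0,0,0]],[[0,0,0],[0,0,0]],[[0,0,0],[0,0,0]]], squeeze=70)

```text
t: 9.12
position: [0.5134, 0.1271, 0.2026]
tcp_rot: [0.744, 0.669, 0.002, 0.001]
ft_force: [-0.1, -0.4, -2.1]
width: 0.02
gripper_force: 68.7
```

Call:
drive_tool(plan=[[[-3.2,0.7,0],[0,0,0]],[[-3.2,0.7,0],[0,0,0]],[[-3.2,0.7,0],[0,0,0]],[[-3.2,0.7,0],[0,0,0]],[[-3.2,0.7,0],[0,0,0]],[[-3.2,0.7,0],[0,0,0]],[[-3.2,0.7,0],[0,0,0]],[[-3.2,0.7,0],[0,0,0]],[[-3.2,0.7,0],[0,0,0]],[[-3.2,0.7,0],[0,0,0]]])

```text
t: 9.95
position: [0.5467, -0.1997, 0.1982]
tcp_rot: [0.744, 0.669, -0.001, -0.002]
ft_force: [0.4, 0.8, -1.1]
width: 0.0204
gripper_force: 68.7
```

Call:
drive_tool(plan=[[[0,0,0],[0,0,0]],[[0,0,0],[0,0,0]],[[0,0,0],[0,0,0]]])

```text
t: 10.2
position: [0.5469, -0.198, 0.1986]
tcp_rot: [0.744, 0.668, -0.0, -0.002]
ft_force: [0.7, -0.1, -1.3]
width: 0.0199
gripper_force: 68.7
```

```bash
cat > look.py <<'E'
from h import *
import sys
delta([.549,-.16,.1])
c=get('wrist');save(sys.argv[1],c['color'])
print(c['obs']['position'].round(4))
m=cv2.inRange(cv2.cvtColor(c['color'],cv2.COLOR_RGB2HSV),np.array((0,150,60)),np.array((9,255,255)))|cv2.inRange(cv2.cvtColor(c['color'],cv2.COLOR_RGB2HSV),np.array((172,150,60)),np.array((180,255,255)))
cs,h=cv2.findContours(m,cv2.RETR_CCOMP,cv2.CHAIN_APPROX_NONE)
for q,hh in zip(cs,h[0]):
    if len(q)<20: continue
    (u,v),sz,a=cv2.fitEllipse(q) if hh[3]>=0 else cv2.minAreaRect(q)
    print('hole' if hh[3]>=0 else 'outer',len(q),round(u,1),round(v,1),np.round(sz,1),round(a,1),cast(c,u,v,.044).round(4))
E
python3 look.py e
```

```text
pos [ 0.5469 -0.198   0.1986] head -6.11 zaxis [-0.0028  0.0019 -1.    ] w 0.0199 F [ 0.7 -0.1 -1.3] t 10.2
shift cm [ 3.78 -0.17  9.86] turn z None
[ 0.5469 -0.198   0.1986]
outer 308 256.7 133.7 [77.  91.1] 70.3 [ 0.5541 -0.1575  0.044 ]
hole 40 250.1 135.0 [13.7 15.4] 102.0 [ 0.548  -0.1581  0.044 ]
```

View pics/e.png

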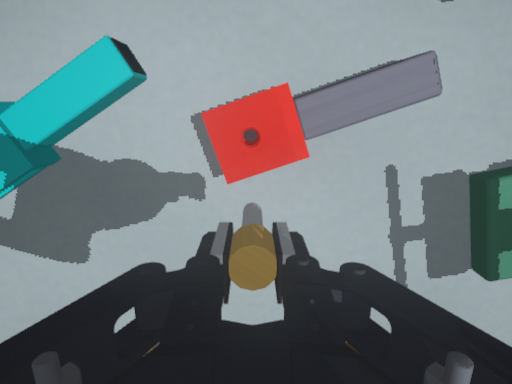

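The hole is at (250,135) in the red plate with the tube to its right; the pin hangs at (253,205–290), foot tip near (253,204). Measuring the pin's offset in the hand.

```bash
cat > pin.py <<'E'
from h import *
import sys
c=get('wrist'); im=c['color']; p=c['obs']['position']; M=Rot.from_quat(c['obs']['tcp_rot']).as_matrix()
m=cv2.inRange(cv2.cvtColor(im,cv2.COLOR_RGB2HSV),np.array((8,90,60)),np.array((28,255,255)))
m[:210]=0; ys,xs=np.nonzero(m)
print('brass rows',ys.min(),ys.max())
for r in range(ys.min(),ys.max()+1,6):
    x=xs[ys==r]; print(r,x.min(),x.max(),end=' | ')
print()
def tool(u,v,dz): # tool coords of pixel at tool depth dz
    f=192/np.tan(np.radians(c['fov_y']/2)); T=c['T_tool_cam']
    d=T[:3,:3]@np.array([(u-c['cx'])/f,(v-c['cy'])/f,1]); o=T[:3,3]; return ((o+d*(dz-o[2])/d[2])*1000).round(1)
print('head bottom-edge (tool x=-11 expected)',tool(253,ys.max()+.5,-.012))
g=im[195:240,235:272].astype(int)
for r in (198,201,203,205,207,210,215,220): print(r,im[r,238:270].sum(1)//3)
print('tip dz .062 rows 203..206',[tool(253,v,.062) for v in (203,204,205,206)])
crop=im[190:300,200:310]; save(sys.argv[1],cv2.resize(crop,None,fx=5,fy=5,interpolation=cv2.INTER_NEAREST))
E
python3 pin.py f
```

```text
brass rows 224 349
224 251 253 | 230 238 266 | 236 233 272 | 242 232 273 | 248 231 274 | 254 230 275 | 260 229 276 | 266 228 276 | 272 229 276 | 278 230 274 | 284 237 268 | Traceback (most recent call last):
  File "pin.py", line 8, in <module>
    x=xs[ys==r]; print(r,x.min(),x.max(),end=' | ')
                         ~~~~~^^
    return umr_minimum(a, axis, None, out, keepdims, initial, where)
ValueError: zero-size array to reduction operation minimum which has no identity
```

```bash
sed -i 's/m\[:210\]=0;/m[:210]=0;m[300:]=0;/' pin.py; python3 pin.py f
```

```text
brass rows 224 289
224 251 253 | 230 238 266 | 236 233 272 | 242 232 273 | 248 231 274 | 254 230 275 | 260 229 276 | 266 228 276 | 272 229 276 | 278 230 274 | 284 237 268 | 
head bottom-edge (tool x=-11 expected) [ -9.   -0.5 -12. ]
198 [175 175 174 173 173 173 174 173 173 174 174 174 173 173 172 172 172 173
 173 173 173 173 173 173 173 174 174 174 174 174 173 173]
201 [173 173 173 174 174 173 174 174 174 173 174 174 173 174 173 173 173 173
 174 174 174 173 174 174 173 174 174 174 174 174 174 174]
203 [174 173 173 173 173 173 173 173 168 153 139 132 127 124 120 128 135 147
 156 167 174 174 175 175 175 175 175 175 175 174 175 175]
205 [173 173 174 173 173 173 169 148 121 110 111 111 110 111 112 119 126 131
 135 136 141 166 175 175 175 176 176 175 175 175 175 175]
207 [173 173 173 174 174 165 133 110 111 110 111 112 112 112 112 113 115 124
 136 132 117 135 161 175 175 176 175 175 175 175 174 174]
210 [173 174 174 175 170 147 109 110 111 111 111 111 112 112 111 112 112 113
 113 113 112 111 119 149 174 175 175 175 174 175 174 173]
215 [171 172 172 172 160 113 110 111 110 110 110 111 112 111 111 111 112 111
 112 112 111 111 110 124 158 174 174 174 174 174 174 174]
220 [171 171 171 168 146 108 110 110 110 110 111 111 111 111 110 112 111 112
 111 112 111 111 109 111 139 174 174 173 173 172 172 172]
tip dz .062 rows 203..206 [array([ 4.9, -0.3, 62. ]), array([ 4.2, -0.3, 62. ]), array([ 3.5, -0.3, 62. ]), array([ 2.8, -0.3, 62. ])]
```

View pics/f.png

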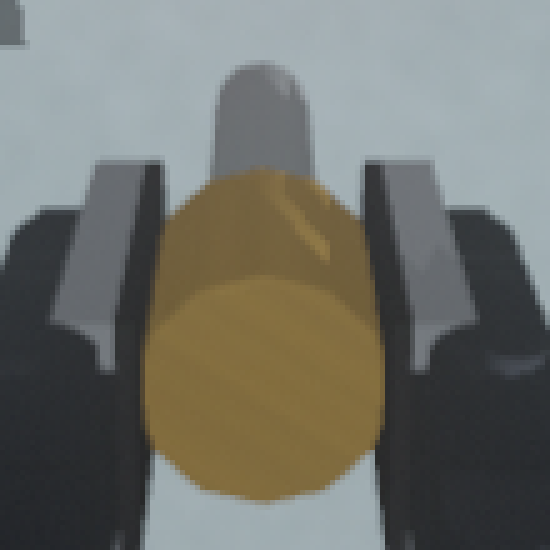

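The crop shows the pin straight in the jaws, foot tip at (253,203); it sits about +1.7 mm along tool x of the TCP. I aim the TCP at (.5482, −.1598).

Call:
drive_tool(plan=[[[1.9,-0.14,0],[0,0,0]],[[1.91,-0.14,0],[0,0,0]],[[0,0,2.2],[0,0,0]],[[0,0,2.2],[0,0,0]],[[0,0,2.2],[0,0,0]],[[0,0,1.7],[0,0,0]],[[0,0,0],[0,0,0]],[[0,0,0],[0,0,0]],[[0,0,0],[0,0,0]]])

```text
t: 11.1
position: [0.5499, -0.1601, 0.1185]
tcp_rot: [0.743, 0.669, 0.0, 0.001]
ft_force: [-0.2, -0.5, -0.5]
width: 0.0204
gripper_force: 68.8
```

```bash
python3 look.py g; python3 -c "
from h import *
delta([.5482,-.1598,.07],-6.1)"
```

```text
pos [ 0.5499 -0.1601  0.1185] head -6.02 zaxis [ 1.4e-03 -7.0e-04 -1.0e+00] w 0.0204 F [-0.2 -0.5 -0.5] t 11.1
shift cm [ 0.   -0.09  1.85] turn z None
[ 0.5499 -0.1601  0.1185]
outer 464 255.8 196.5 [102.2 122.3] 72.6 [ 0.5522 -0.1549  0.044 ]
hole 31 249.8 196.0 [ 7.  13.9] 88.4 [ 0.5481 -0.1542  0.044 ]
hole 45 225.1 157.7 [ 3.1 28.5] 71.6 [ 0.5347 -0.126   0.044 ]
pos [ 0.5503 -0.1605  0.1191] head -6.03 zaxis [ 0.0026 -0.0011 -1.    ] w 0.0201 F [-0.5 -0.3 -1.7] t 11.15
shift cm [ 0.05 -0.23  4.91] turn z 0.07
```

View pics/g.png

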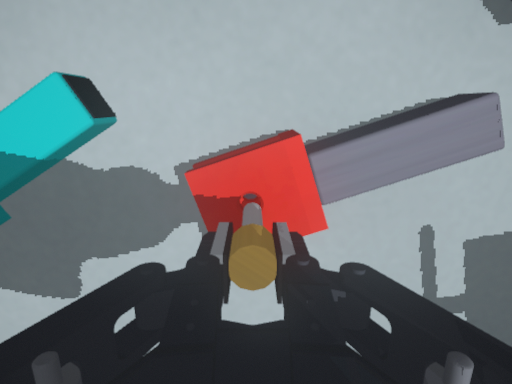

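The pin's foot (253,205) is over the hole (250,196 upper part), about 2 mm to the right. I'm shifting −2 mm in tool y and descending gently.

Call:
drive_tool(plan=[[[0.02,-0.2,0],[0,0,0]],[[0,0,0],[0,0,0]],[[0,0,0.5],[0,0,0]],[[0,0,0.5],[0,0,0]],[[0,0,0.4],[0,0,0]],[[0,0,0.3],[0,0,0]],[[0,0,0],[0,0,0]],[[0,0,0],[0,0,0]]])

```text
t: 11.82
position: [0.5469, -0.1599, 0.0998]
tcp_rot: [0.744, 0.669, -0.0, -0.0]
ft_force: [-1.3, 0.1, -0.9]
width: 0.0203
gripper_force: 68.8
```

Call:
drive_tool(plan=[[[0,0,0.5],[0,0,0]],[[0,0,0.5],[0,0,0]],[[0,0,0.5],[0,0,0]],[[0,0,0],[0,0,0]],[[0,0,0],[0,0,0]]])

```text
t: 12.23
position: [0.5469, -0.1599, 0.0848]
tcp_rot: [0.744, 0.669, -0.0, -0.0]
ft_force: [0.7, 0.6, -1.2]
width: 0.0203
gripper_force: 68.8
```

Call:
drive_tool(plan=[[[0,0,0.4],[0,0,0]],[[0,0,0.4],[0,0,0]],[[0,0,0],[0,0,0]],[[0,0,0],[0,0,0]]])

```text
t: 12.57
position: [0.5469, -0.1599, 0.0769]
tcp_rot: [0.744, 0.669, -0.0, -0.0]
ft_force: [0.6, -0.0, -1.7]
width: 0.0203
gripper_force: 68.8
```

Call:
drive_tool(plan=[[[0,0,0.25],[0,0,0]],[[0,0,0.2],[0,0,0]],[[0,0,0.1],[0,0,0]],[[0,0,0],[0,0,0]],[[0,0,0],[0,0,0]]])

```text
t: 12.98
position: [0.547, -0.16, 0.0717]
tcp_rot: [0.744, 0.669, -0.0, -0.0]
ft_force: [-0.2, 0.2, -1.5]
width: 0.0198
gripper_force: 68.8
```

Call:
drive_tool(plan=[[[0,0,0.1],[0,0,0]],[[0,0,0],[0,0,0]],[[0,0,0],[0,0,0]]])

```text
t: 13.23
position: [0.5472, -0.16, 0.0709]
tcp_rot: [0.744, 0.669, 0.0, 0.0]
ft_force: [-0.2, 0.1, -1.6]
width: 0.0201
gripper_force: 68.8
```

Call:
drive_tool(plan=[[[0,0,0.1],[0,0,0]],[[0,0,0],[0,0,0]],[[0,0,0],[0,0,0]]])

```text
t: 13.48
position: [0.5475, -0.1602, 0.0707]
tcp_rot: [0.744, 0.669, 0.0, 0.0]
ft_force: [-2.2, 0.9, 5.0]
width: 0.0202
gripper_force: 69.8
```

Contact with the stop at the expected height. Letting go and rising.

Call:
drive_tool(plan=[[[0,0,0],[0,0,0]],[[0,0,0],[0,0,0]],[[0,0,0],[0,0,0]],[[0,0,0],[0,0,0]],[[0,0,0],[0,0,0]],[[0,0,0],[0,0,0]]], jaw=90, squeeze=25)

```text
t: 13.98
position: [0.5471, -0.16, 0.0697]
tcp_rot: [0.744, 0.669, -0.0, -0.0]
ft_force: [-0.3, -0.1, 0.0]
width: 0.0553
gripper_force: 0.0
```

Call:
drive_tool(plan=[[[0,0,-1],[0,0,0]],[[0,0,-2],[0,0,0]],[[0,0,-3],[0,0,0]],[[0,0,-3],[0,0,0]],[[0,0,-3],[0,0,0]],[[0,0,0],[0,0,0]],[[0,0,0],[0,0,0]],[[0,0,0],[0,0,0]]])

```text
t: 14.65
position: [0.547, -0.1599, 0.1899]
tcp_rot: [0.744, 0.669, 0.0, 0.0]
ft_force: [0.2, 0.4, -0.5]
width: 0.0552
gripper_force: 0.0
```

```bash
python3 - <<'E'
from h import *
c=get('wrist');save('i',c['color']); print(c['obs']['position'])
for p in blobs(c,(8,90,90),(28,255,255),None,100): print(p,cast(c,*p[0],.082).round(4))
c=get('top')
for p in blobs(c,(8,90,90),(28,255,255),(125,140,320,220)): print('top',p)
E
```

```text
[ 0.54696267 -0.15990509  0.18989478]
(array([252.78, 187.37]), np.int32(699), [239, 171, 28, 33]) [ 0.5469 -0.1572  0.082 ]
top (array([290.75, 175.5 ]), np.int32(28), [289, 172, 5, 8])
top (array([143.97, 182.1 ]), np.int32(39), [141, 179, 7, 7])
top (array([161.4 , 183.97]), np.int32(35), [158, 181, 7, 7])
top (array([178.57, 185.77]), np.int32(35), [176, 183, 6, 7])
top (array([213.41, 189.32]), np.int32(34), [211, 186, 6, 7])
```

View pics/i.png

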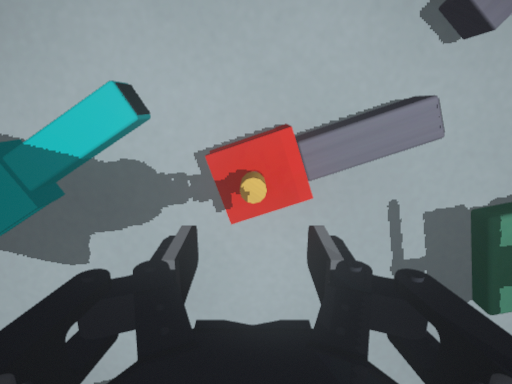

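The pin stands upright in the red lug at (253,187), the gripper is clear, and the other four pins are unchanged. Handing in.

```bash
python3 -c "
from h import *
print(arm.hand_in())"
```

```text
the job is handed in; nothing more can be done
None
```

The loose pin was the fourth along the row from the +y end; it now stands on the stop through both eyes of the red lug, released, the other four pins have not moved, and the job was handed in at about 15 s of robot time.

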